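# Reset the tripped dust extractor

## Task

The dust extractor has tripped: on its control box, the one with the yellow shutter, push the shutter fully open, reach a fingertip down into the well and hold the sunken red button fully pressed for at least two seconds, then let it up and push the shutter fully closed again to keep the dust out. Only push with the fingertips, do not pinch the shutter's fin or pick anything up, and leave the box with the blue shutter and all the loose things as they are.

Things in the scene. Friction and masses are not known exactly. Their poses are not given: they have to be found in the camera images.
- extractor_box: A grey control box, 180 (x) x 190 (y) x 70 mm high, fixed to the bench; origin at the centre of its underside, z up. Flat top at z = 70 mm with two rails 6 mm high along y at x = +-36 mm and two lamps nearly flush. In the top is a round well of 46 mm diameter, 45 mm deep, centred at x = 0, y = -45 mm, covered by a sliding yellow plastic shutter that opens along the box's +y. This is the dust extractor's box.
- extractor_well (a point): Centre of the mouth of the well of the extractor box, level with the box's flat top; same axes as the box.
- extractor_fin (a point): Middle of the top edge of the upright fin on the yellow shutter: the fin is 44 mm wide (box x), 8 mm thick (box y) and rises 18 mm from the shutter plate to this point; same axes as the box. The plate is 64 (x) x 60 (y) mm and 4 mm thick, lies on the box top, and its centre is 26 mm from the fin towards box -y.
- extractor_shutter (a joint): How far the yellow shutter is open, in m: 0 closed (over the well), 0.058 fully open (well entirely clear). It moves along the box's +y, between hard stops at both ends, rubs with about 1.5 N and stays where it is left; at the start it may be slightly ajar. It cannot be lifted off.
- extractor_button_top (a point): Centre of the top of the red round button (26 mm diameter) on the axis of the extractor box's well; unpressed it lies 25 mm below the box's flat top.
- extractor_button (a joint): How far the extractor box's button is pressed, in m: 0 up, 0.006 fully down. It is sprung: starts to move at about 2.4 N, fully down at 6 N, comes up again when let go.
- sander_box: A grey control box, 180 (x) x 190 (y) x 70 mm high, fixed to the bench; origin at the centre of its underside, z up. Flat top at z = 70 mm with two rails 6 mm high along y at x = +-36 mm and two lamps nearly flush. In the top is a round well of 46 mm diameter, 45 mm deep, centred at x = 0, y = -45 mm, covered by a sliding blue plastic shutter that opens along the box's +y. This is the sander's box, otherwise the same; it is not to be touched.
- sander_well (a point): Centre of the mouth of the well of the sander box, level with the box's flat top; same axes as the box.
- sander_fin (a point): Middle of the top edge of the upright fin on the blue shutter: the fin is 44 mm wide (box x), 8 mm thick (box y) and rises 18 mm from the shutter plate to this point; same axes as the box. The plate is 64 (x) x 60 (y) mm and 4 mm thick, lies on the box top, and its centre is 26 mm from the fin towards box -y.
- sander_shutter (a joint): How far the blue shutter is open, in m: 0 closed (over the well), 0.058 fully open (well entirely clear). It moves along the box's +y, between hard stops at both ends, rubs with about 1.5 N and stays where it is left; at the start it may be slightly ajar. It cannot be lifted off.
- sander_button_top (a point): Centre of the top of the red round button (26 mm diameter) on the axis of the sander box's well; unpressed it lies 25 mm below the box's flat top.
- sander_button (a joint): How far the sander box's button is pressed, in m: 0 up, 0.006 fully down. It is sprung: starts to move at about 2.4 N, fully down at 6 N, comes up again when let go.
- ferrule: Loose black rubber ferrule (ring) 26 mm diameter, 28 mm high, standing on the extractor box near its -x edge, beside the rails; origin under its centre. Leave alone.
- pot: Loose small jar 32 mm diameter, 30 mm high, standing on the sander box near its -x edge; origin under its centre. Leave alone.
- cup: Loose white cup, 74 mm diameter, 85 mm high, beyond the boxes; origin under its centre. Leave alone.
- paint: Loose paint jar with red cap, 64 mm diameter, 60 mm high, beyond the boxes; origin under its centre. Leave alone.
- screwdriver: Loose screwdriver with red handle, about 200 mm long, lying on the bench on the robot's left. Leave alone.
- brush: Loose brush with wooden handle, about 200 mm long, lying on the bench on the robot's right. Leave alone.
- knob_blank: Loose turned wooden cane knob, 40 mm diameter, 75 mm high, standing beyond the boxes; origin under its centre. Leave alone.

How it is judged:
On the way, in this order (a step that is already met when the one before it is completed fails the run):
1. the yellow shutter is pushed open (at least 50 of its 58 mm) (value of joint extractor_shutter above 0.05 m), for 0.1 s.
2. the extractor's button is held down (at least 4.5 of its 6 mm) for two seconds on end (value of joint extractor_button above 0.0045 m), for 2 s.
3. the yellow shutter is pushed closed again (within 5 mm) (value of joint extractor_shutter below 0.005 m), for 0.2 s.
At the end, for the whole second after the job is handed in: The yellow shutter is closed to within 5 mm, the extractor's button is up (within 1.5 mm), the sander's button is up and its shutter within 6 mm of where it was, and every loose thing is within 15 mm of where it stood (value of joint extractor_shutter below 0.005 m and value of joint each of extractor_button, sander_button below 0.0015 m and distance of sander_fin from where it was at the start of the episode below 0.006 m and not (distance of any of ferrule, pot, cup, paint, screwdriver, brush, knob_blank from where it was at the start of the episode above 0.015 m)); the robot touches nothing.
It fails at once if the sander's shutter is moved by more than 6 mm or its button pressed (distance of sander_fin from where it was at the start of the episode above 0.006 m or value of joint sander_button above 0.0015 m).
It fails at once if a loose thing is pushed, lifted or carried more than 15 mm from its place (distance of any of ferrule, pot, cup, paint, screwdriver, brush, knob_blank from where it was at the start of the episode above 0.015 m).
It fails at once if the yellow shutter's fin is taken between the fingers (the fin's middle within 6 mm of the centre between the pads, along the fin's thickness) (y of the grasp point in the frame of extractor_fin between -0.006 and 0.006 m and x of the grasp point in the frame of extractor_fin between -0.03 and 0.03 m and z of the grasp point in the frame of extractor_fin below 0.012 m).
It also fails if it takes over 58 s, if anything falls off the work surface, if the arm or the gripper's body presses on something with over 40 N, if the wrist force passes 120 N, or if a joint passes its speed limit or range.

## Robot

A 7-joint arm with a two-finger parallel gripper is mounted at the origin on the work surface. World frame = base frame: x ahead of the robot, y to its left, z up, the work surface at z = 0. Lengths are in m, angles in rad, forces in N, time in s.
With the tool pointing down it reaches from about 0.425 to 0.925 m from the base axis. Payload 6.8 kg.
Tool frame: the origin (TCP) lies on the front face of the gripper's body, between the roots of the fingers; the fingertips stand 73 mm ahead of it and the grasp point (between the pads) lies 54 mm ahead of it; z points along the fingers, y is the line along which they close (so a half turn about z gives the same grasp; the last joint's range is limited). The gripper opens to 85 mm and grips with 20 to 120 N. Pads are 22 mm wide; open, the fingers measure 114 mm over their backs; the gripper's body (76 mm by 85 mm) begins 54 mm behind the grasp point. The pads swing forward as they close: fully open they stand 13 mm farther back than shut.
Start: joints at [-1.329, 0.477, 0.022, 1.555, -0.011, 1.109, -0.083], TCP at [0.231, 0.634, 0.304] pointing down, gripper open.
Joint ranges: [-2.96, 2.96], [-0.34, 2.1], [-1.41, 1.46], [0.24, 2.44], [-1.37, 4.51], [0.17, 1.92], [-2.96, 2.96]. Speed limits (rad/s): [2.39, 2.39, 3.14, 3.14, 3.14, 3.14, 3.14].

## Interface

Orientations are given as a unit quaternion [w, x, y, z].
In Python, from station import bot, optics gives the robot as it stands.
- The arm moves only by the tool drive_tool, never from a script. Its argument "deltas" is a list of rows, each an object with "gripper": the closure in counts, from 0 (fully open) to 255 (shut); "offset": the shift along the tool's x, y, z in units of 1000 mm (1.0 is 1000 mm), a list of three; "angular": the turn, a rotation vector about the tool's x, y, z in units of 45 degrees (1.0 is 45 degrees), a list of three. In form: [{"gripper": gripper, "offset": [dx, dy, dz], "angular": [rx, ry, rz]}, ...]. A call has 1 to 5 rows; each row is the pose to reach, as a shift and turn from the pose commanded when the call began, along the tool's axes at that moment; what a row does not reach only later rows make up. A row lasts 1/10 s, in which the tool goes at most 50 mm and 8.59 degrees, less where a joint would pass 70% of its speed; a pose out of reach is approached as far as the arm can. A call with a number of a shift or a turn outside -1 to 1 is refused whole. A call with a gripper value outside its range is refused whole. The fingers move at their own pace and stop on an object; "grip_force" is the grip in N (left out, the last holds). Time passes only in rows, so rows that repeat a pose let the fingers close. It gives the time, the measured TCP pose, the force, the opening and the grip force at its end, in the units of the state.
- bot.get_obs(): the state, without advancing time (a new reading comes with each control period).
- optics.read_camera(name): name is "scene" or "top" or "wrist"; returns the picture (420x560x3 uint8, blue, green, red); there is no depth.
- optics.camera_model(name): a dict with "fx", "fy", "cx", "cy" (pixels), "cam_to_world" (4x4, takes a point from camera to world coordinates). Camera axes: x right, y up, looking along -z (the intrinsics and any distortion apply to the point x, -y, -z); pixel columns grow to the right and rows downward; lengths in m; the calibration is good to about 2 mm. A picture is of the moment at which its call begins: read the wrist's pose just before it. camera_model takes no time and is no camera call; for the wrist camera it gives the pose at the moment of the call.
- bot.hand_in(): hands the job in; it is judged then, once.
The state is a dict: "t": time; "q": joint angles; "joint_vel": joint speeds; "joint_torque": joint torques, N m; "eef_pos": TCP position; "tool_rot": TCP orientation; "contact_force": force on the tool from outside, world axes, zero at the start; "torque": the same for the moment, N m; "gripper_width": opening from 0.0 (shut) to 1.0 (fully open); "grasp_force": force on a finger pad.
Only numpy, scipy, OpenCV 4.12 (cv2) and the standard library are available. Lean on these libraries where they do the work, as an engineer would, in place of code of your own. Each camera call takes 0.05 s, during which the arm holds its last target. There are 200 camera calls.

## Working session

There is one attempt and no reset: what is moved stays moved. The work goes in short steps, Python scripts to look and compute and a tool call to move; the robot and the scene stay as the last step left them, time stands still between calls to the robot, and variables do not carry over. Pictures are saved under pics/ and viewed, at most 10 in all, crops included, and the job is handed in when it is done.

Besides the shell and the picture viewer there is one more tool, called after ">>>" in YAML: its name, and indented under it one key for each argument. drive_tool: Moves the arm, as the interface text tells. Its arguments: {"type":"object","properties":{"deltas":{"type":"array"},"grip_force":{"type":"number"}},"required":["deltas"]}

```bash
mkdir -p pics; python3 - <<'E'
from station import bot, optics
import cv2
s=bot.get_obs(); print({k:s[k] for k in('t','eef_pos','tool_rot','gripper_width','contact_force')})
for n in('scene','top'):
    cv2.imwrite(f'pics/{n}0.png',optics.read_camera(n)); m=optics.camera_model(n); print(n,m)
E
```

```text
{'t': 0.0, 'eef_pos': array([0.2311906 , 0.63367874, 0.30291558]), 'tool_rot': array([-8.28473462e-05,  1.74009026e-01,  9.84743620e-01, -9.24617026e-04]), 'gripper_width': 0.9982928802297273, 'contact_force': array([ 0.03055199, -0.45880676,  0.50761169])}
scene {'fx': 425.54875529287375, 'fy': 425.54875529287375, 'cx': 280.3835246030126, 'cy': 201.93028379428694, 'cam_to_world': array([[ 0.13414451, -0.61918958,  0.77369859,  1.62522242],
       [ 0.99077379,  0.09900988, -0.09254376, -0.12332832],
       [-0.01930167,  0.77897452,  0.62675844,  0.92291225],
       [ 0.        ,  0.        ,  0.        ,  1.        ]])}
top {'fx': 481.845299344551, 'fy': 481.845299344551, 'cx': 276.0401719592862, 'cy': 209.5180704913447, 'cam_to_world': array([[ 0.02357611,  0.99806   , -0.05762301,  0.52267281],
       [-0.99969641,  0.02394906,  0.00579012, -0.006068  ],
       [ 0.0071589 ,  0.05746901,  0.99832162,  1.38280612],
       [ 0.        ,  0.        ,  0.        ,  1.        ]])}
```

View pics/top0.png

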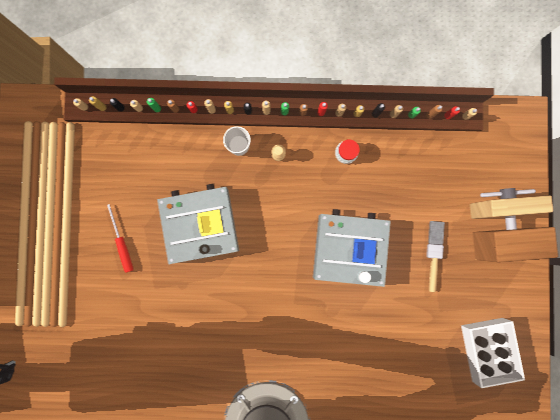

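View pics/scene0.png

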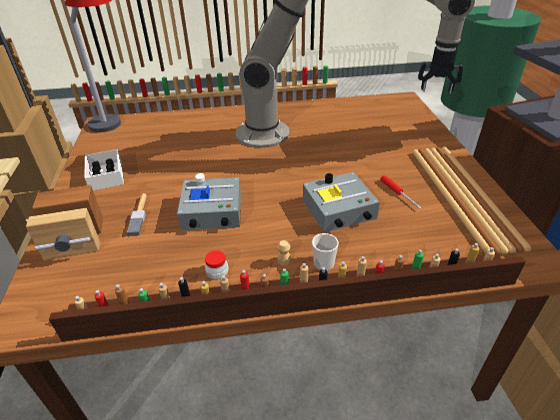

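The top view shows the extractor box centred near (198,225), with the yellow shutter at (210,222) and the ferrule at (205,249). Box +y points image-left (world +y), with a yaw of about 10°. The sander box is at (353,250). Next I'll measure the pose.

```bash
cat >h.py <<'E'
import numpy as np, cv2
from station import bot, optics
from scipy.spatial.transform import Rotation as R
def ray(m,uv,z):
    T=m['cam_to_world']; d=T[:3,:3]@[(uv[0]-m['cx'])/m['fx'],-(uv[1]-m['cy'])/m['fy'],-1]
    return T[:3,3]+d*(z-T[2,3])/d[2]
def proj(m,p):
    T=m['cam_to_world']; c=T[:3,:3].T@(np.array(p)-T[:3,3])
    return m['cx']-m['fx']*c[0]/c[2], m['cy']+m['fy']*c[1]/c[2]
def yellow(im,lo=(20,120,90),hi=(36,255,255)):
    return cv2.inRange(cv2.cvtColor(im,cv2.COLOR_BGR2HSV),np.array(lo),np.array(hi))
def toolframe(s):
    q=s['tool_rot']; return R.from_quat([q[1],q[2],q[3],q[0]])
E
python3 - <<'E'
from h import *
im=cv2.imread('pics/top0.png'); m=optics.camera_model('top')
y=yellow(im); y[:180]=0;y[270:]=0;y[:,:150]=0;y[:,250:]=0
pts=cv2.findNonZero(y); r=cv2.minAreaRect(pts); print(r,len(pts))
for c in cv2.boxPoints(r): print(c,ray(m,c,.074).round(4))
c=im[175:275,145:255]; cv2.imwrite('pics/crop.png',cv2.resize(c,None,fx=6,fy=6,interpolation=cv2.INTER_CUBIC)[:600,:660])
E
```

```text
((209.6621551513672, 222.4729766845703), (23.50905418395996, 23.18025779724121), 80.53767395019531) 535
[196.29729 212.7838 ] [0.5841 0.2027 0.074 ]
[219.16216 208.97298] [0.596 0.141 0.074]
[223.02702 232.16216] [0.5333 0.1286 0.074 ]
[200.16216 235.97298] [0.5215 0.1902 0.074 ]
```

View pics/crop.png

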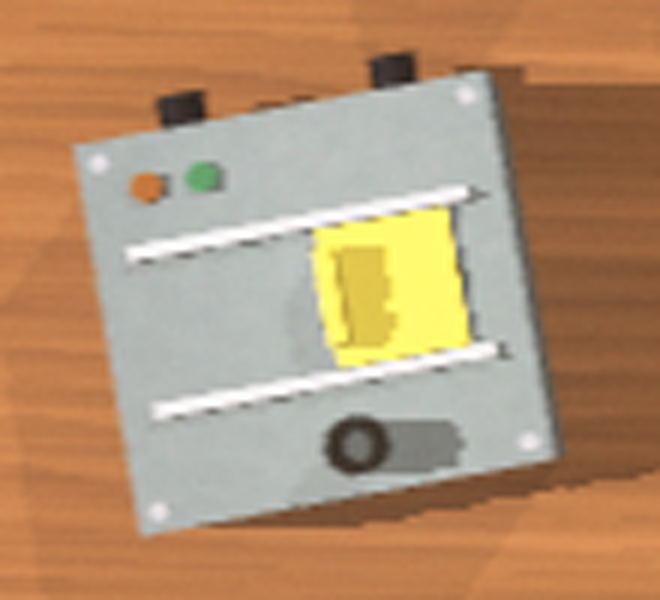

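The crop shows the top-face corners at about (75,146), (487,70), (557,455) and (143,534). The fin is at the left edge of the yellow plate. I'll fit the box pose from the corners.

```bash
python3 - <<'E'
from h import *
m=optics.camera_model('top')
C=np.array([(75,146),(487,70),(557,455),(143,534)])/6+[144.6,174.6]
W=np.array([ray(m,c,.07)[:2] for c in C]); B=np.array([(.09,.095),(.09,-.095),(-.09,-.095),(-.09,.095)])
M=R.align_vectors(np.c_[W-W.mean(0),np.zeros(4)],np.c_[B,np.zeros(4)])[0]
yaw=M.as_euler('xyz')[2]; o=W.mean(0); print('origin',o,'yaw deg',np.degrees(yaw))
print(W.round(4), [np.linalg.norm(W[i]-W[(i+1)%4]).round(4) for i in range(4)])
Rb=M.as_matrix()[:2,:2]
pc=ray(m,(209.66,222.47),.074)[:2]; print('plate in box',Rb.T@(pc-o))
for y in(-.045,-.035,-.019):print(y,o+Rb@[0,y])
s=bot.get_obs(); Tx=toolframe(s)
print('tool x,y',Tx.as_matrix().round(3), 'boxy',Rb[:,1])
tgt=R.from_matrix(np.c_[np.r_[-Rb[:,0],0],np.r_[Rb[:,1],0],[0,0,-1]])
print('turn/45',(Tx.inv()*tgt).as_rotvec(degrees=True)/45)
for y in(-.038,):
    print('offset',Tx.inv().apply(np.r_[o+Rb@[0,y],.25]-s['eef_pos']))
E
```

```text
origin [0.55199157 0.19979562] yaw deg 12.001893470058766
[[0.6196 0.3114]
 [0.6588 0.1253]
 [0.4847 0.0885]
 [0.4448 0.2741]] [np.float64(0.1902), np.float64(0.1779), np.float64(0.1899), np.float64(0.1787)]
plate in box [-0.00054958 -0.03482816]
-0.045 [0.56134905 0.15577929]
-0.035 [0.55926961 0.1655607 ]
-0.019 [0.55594251 0.18121095]
tool x,y [[-0.939  0.343 -0.   ]
 [ 0.343  0.939 -0.002]
 [-0.    -0.002 -1.   ]] boxy [-0.20794402  0.97814073]
turn/45 [-2.03926827e-03 -4.25113609e-04 -7.12061487e-01]
offset [-0.47025587 -0.32985968  0.05363265]
```

>>> drive_tool:
  deltas:
    - {"gripper": 255, "offset": [-0.039, -0.028, 0.0], "angular": [0, 0, 0]}
    - {"gripper": 255, "offset": [-0.078, -0.056, 0.0], "angular": [0, 0, 0]}
    - {"gripper": 255, "offset": [-0.118, -0.084, 0.0], "angular": [0, 0, 0]}
    - {"gripper": 255, "offset": [-0.158, -0.112, 0.0], "angular": [0, 0, 0]}
    - {"gripper": 255, "offset": [-0.198, -0.14, 0.0], "angular": [0, 0, 0]}
  grip_force: 40

```text
t: 0.6
eef_pos: [0.3701, 0.4328, 0.3036]
tool_rot: [-0.0, 0.174, 0.985, -0.0]
contact_force: [0.9, 0.8, -0.4]
gripper_width: 0.139
grasp_force: 0.0
```

>>> drive_tool:
  deltas:
    - {"gripper": 255, "offset": [-0.039, -0.028, 0.0], "angular": [0, 0, 0]}
    - {"gripper": 255, "offset": [-0.078, -0.056, 0.0], "angular": [0, 0, 0]}
    - {"gripper": 255, "offset": [-0.118, -0.084, 0.0], "angular": [0, 0, 0]}
    - {"gripper": 255, "offset": [-0.158, -0.112, 0.0], "angular": [0, 0, 0]}
    - {"gripper": 255, "offset": [-0.198, -0.14, 0.0], "angular": [0, 0, 0]}

```text
t: 1.1
eef_pos: [0.508, 0.2335, 0.3038]
tool_rot: [-0.0, 0.174, 0.985, -0.0]
contact_force: [0.1, 1.3, -0.0]
gripper_width: -0.001
grasp_force: 0.0
```

>>> drive_tool:
  deltas:
    - {"gripper": 255, "offset": [-0.039, -0.028, 0.0], "angular": [0, 0, -0.15]}
    - {"gripper": 255, "offset": [-0.078, -0.056, 0.0], "angular": [0, 0, -0.3]}
    - {"gripper": 255, "offset": [-0.078, -0.056, 0.0], "angular": [0, 0, -0.45]}
    - {"gripper": 255, "offset": [-0.078, -0.056, 0.01], "angular": [0, 0, -0.6]}
    - {"gripper": 255, "offset": [-0.078, -0.056, 0.02], "angular": [0, 0, -0.712]}

```text
t: 1.6
eef_pos: [0.5616, 0.1555, 0.2835]
tool_rot: [-0.0, -0.106, 0.994, 0.0]
contact_force: [-1.2, 0.6, -0.4]
gripper_width: 0.001
grasp_force: 0.0
```

```bash
python3 - <<'E'
from h import *
m=optics.camera_model('wrist'); im=optics.read_camera('wrist')
o=np.array([.5520,.1998]);a=np.radians(12.0);Rb=np.array([[np.cos(a),-np.sin(a)],[np.sin(a),np.cos(a)]])
np.set_printoptions(precision=1,suppress=True)
for n,b,z in [('corner',(sx*.09,sy*.095),.07) for sx in(1,-1) for sy in(1,-1)]+[('fin',(0,-.019),.092),('fin+10',(0,-.009),.092)]:
    u=proj(m,np.r_[o+Rb@b,z]); print(n,b,np.round(u)); 
    if n=='corner' and 0<u[0]<560 and 0<u[1]<420: cv2.circle(im,(int(u[0]),int(u[1])),4,(255,0,255),1)
cv2.imwrite('pics/w1.png',im)
print(m['cam_to_world'])
E
```

```text
corner (0.09, 0.095) [444. 293.]
corner (0.09, -0.095) [224. 292.]
corner (-0.09, 0.095) [475.  72.]
corner (-0.09, -0.095) [214.  71.]
fin (0, -0.019) [317. 199.]
fin+10 (0, -0.009) [331. 199.]
[[-0.2 -0.9 -0.3  0.5]
 [ 1.  -0.2 -0.1  0.1]
 [-0.  -0.3  1.   0.4]
 [ 0.   0.   0.   1. ]]
```

View pics/w1.png

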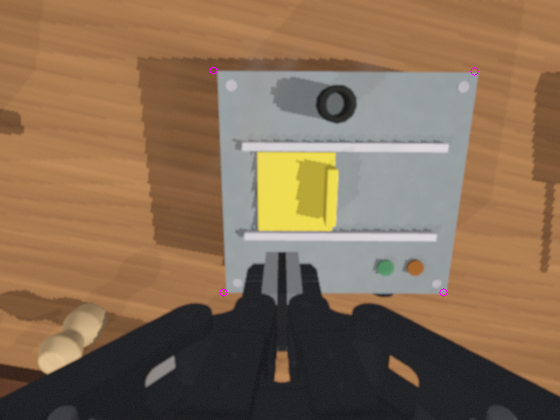

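The wrist view shows the box corners within about 3 px (2 mm) of the prediction, shifted slightly to +y. The fin top is at (332,197), so the shutter is about 9 mm ajar. The fingertips end at row 252, so I'll use that to check their length.

```bash
python3 - <<'E'
from h import *
m=optics.camera_model('wrist'); s=bot.get_obs(); T=toolframe(s)
for L in(.073,.086):
  for x in(.011,-.011): print(L,x,[np.round(proj(m,s['eef_pos']+T.apply([x,y,L]))) for y in(-.0145,.0145)])
print(s['eef_pos'])
E
```

```text
0.073 0.011 [array([247., 247.]), array([316., 247.])]
0.073 -0.011 [array([248., 294.]), array([315., 294.])]
0.086 0.011 [array([250., 236.]), array([313., 236.])]
0.086 -0.011 [array([251., 280.]), array([312., 280.])]
[0.56062359 0.15541687 0.28154177]
```

>>> drive_tool:
  deltas:
    - {"gripper": 255, "offset": [0, 0, 0.045], "angular": [0, 0, 0]}
    - {"gripper": 255, "offset": [0, 0, 0.085], "angular": [0, 0, 0]}
    - {"gripper": 255, "offset": [0, 0, 0.11], "angular": [0, 0, 0]}
    - {"gripper": 255, "offset": [0, 0, 0.122], "angular": [0, 0, 0]}
    - {"gripper": 255, "offset": [0, 0, 0.128], "angular": [0, 0, 0]}

```text
t: 2.15
eef_pos: [0.5612, 0.156, 0.155]
tool_rot: [-0.001, -0.104, 0.995, -0.0]
contact_force: [0.8, 0.2, 0.5]
gripper_width: -0.0
grasp_force: 0.0
```

>>> drive_tool:
  deltas:
    - {"gripper": 255, "offset": [0, 0.006, 0], "angular": [0, 0, 0]}
    - {"gripper": 255, "offset": [0, 0.012, 0], "angular": [0, 0, 0]}
    - {"gripper": 255, "offset": [0, 0.018, 0], "angular": [0, 0, 0]}
    - {"gripper": 255, "offset": [0, 0.024, 0], "angular": [0, 0, 0]}
    - {"gripper": 255, "offset": [0, 0.03, 0], "angular": [0, 0, 0]}

```text
t: 2.65
eef_pos: [0.5559, 0.1859, 0.1569]
tool_rot: [0.001, -0.104, 0.995, 0.0]
contact_force: [1.9, -1.1, 2.7]
gripper_width: -0.003
grasp_force: 1.4
```

>>> drive_tool:
  deltas:
    - {"gripper": 255, "offset": [0, 0.008, 0], "angular": [0, 0, 0]}
    - {"gripper": 255, "offset": [0, 0.016, 0], "angular": [0, 0, 0]}
    - {"gripper": 255, "offset": [0, 0.024, 0], "angular": [0, 0, 0]}
    - {"gripper": 255, "offset": [0, 0.03, 0], "angular": [0, 0, 0]}
    - {"gripper": 255, "offset": [0, 0.036, 0], "angular": [0, 0, 0]}

```text
t: 3.15
eef_pos: [0.5476, 0.2212, 0.1558]
tool_rot: [0.0, -0.105, 0.995, -0.0]
contact_force: [0.8, -2.4, 1.5]
gripper_width: -0.002
grasp_force: 1.2
```

>>> drive_tool:
  deltas:
    - {"gripper": 255, "offset": [0, 0.002, 0], "angular": [0, 0, 0]}
    - {"gripper": 255, "offset": [0, 0.004, 0], "angular": [0, 0, 0]}
    - {"gripper": 255, "offset": [0, 0.004, 0], "angular": [0, 0, 0]}

```text
t: 3.45
eef_pos: [0.5469, 0.2242, 0.1558]
tool_rot: [-0.0, -0.104, 0.995, -0.0]
contact_force: [1.5, -1.5, 3.1]
gripper_width: -0.002
grasp_force: 1.2
```

>>> drive_tool:
  deltas:
    - {"gripper": 255, "offset": [0, 0.002, 0], "angular": [0, 0, 0]}
    - {"gripper": 255, "offset": [0, 0.004, 0], "angular": [0, 0, 0]}
    - {"gripper": 255, "offset": [0, 0.004, 0], "angular": [0, 0, 0]}

```text
t: 3.75
eef_pos: [0.5468, 0.2249, 0.1557]
tool_rot: [-0.0, -0.103, 0.995, -0.002]
contact_force: [2.3, -9.0, 3.7]
gripper_width: -0.004
grasp_force: 4.9
```

>>> drive_tool:
  deltas:
    - {"gripper": 255, "offset": [0, 0.002, 0], "angular": [0, 0, 0]}
    - {"gripper": 255, "offset": [0, 0.004, 0], "angular": [0, 0, 0]}
    - {"gripper": 255, "offset": [0, 0.004, 0], "angular": [0, 0, 0]}

```text
t: 4.05
eef_pos: [0.5467, 0.2255, 0.1556]
tool_rot: [-0.0, -0.102, 0.995, -0.004]
contact_force: [4.8, -16.4, 4.7]
gripper_width: -0.003
grasp_force: 8.6
```

>>> drive_tool:
  deltas:
    - {"gripper": 255, "offset": [0, -0.012, 0], "angular": [0, 0, 0]}
    - {"gripper": 255, "offset": [0, -0.025, -0.02], "angular": [0, 0, 0]}
    - {"gripper": 255, "offset": [0, -0.045, -0.05], "angular": [0, 0, 0]}
    - {"gripper": 255, "offset": [0, -0.076, -0.06], "angular": [0, 0, 0]}
    - {"gripper": 255, "offset": [0, -0.076, -0.06], "angular": [0, 0, 0]}

```text
t: 4.55
eef_pos: [0.5624, 0.1537, 0.2176]
tool_rot: [0.001, -0.102, 0.995, -0.0]
contact_force: [-0.1, -0.6, -0.2]
gripper_width: -0.001
grasp_force: 0.0
```

```bash
python3 - <<'E'
from h import *
m=optics.camera_model('wrist'); im=optics.read_camera('wrist')
o=np.array([.5520,.1998]);a=np.radians(12.0);Rb=np.array([[np.cos(a),-np.sin(a)],[np.sin(a),np.cos(a)]])
s=bot.get_obs(); print('tcp in box',Rb.T@(s['eef_pos'][:2]-o),s['eef_pos'])
hsv=cv2.cvtColor(im,cv2.COLOR_BGR2HSV); red=cv2.inRange(hsv,(0,150,60),(6,255,255))|cv2.inRange(hsv,(172,150,60),(180,255,255))
n,l,st,c=cv2.connectedComponentsWithStats(red)
for i in range(1,n):
    if st[i,4]>60: print(st[i],c[i],'box',Rb.T@(ray(m,c[i],.045)[:2]-o))
print('pred button',proj(m,np.r_[o+Rb@[0,-.045],.045]))
cv2.imwrite('pics/w2.png',im)
E
```

```text
tcp in box [ 7.81424635e-05 -4.47967851e-02] [0.56139021 0.15599838 0.21652336]
[ 269  183   39   40 1213] [288.18549052 202.71228359] box [-0.00118131 -0.04287513]
pred button (np.float64(285.1000802723773), np.float64(204.378691327608))
```

View pics/w2.png

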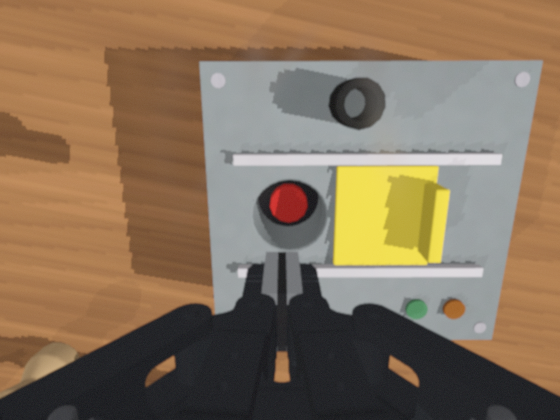

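The shutter is fully open. The red button is at (288,203), which puts it about 2 mm to +y and 1 mm to -x of my estimate. I'll correct for that and descend.

>>> drive_tool:
  deltas:
    - {"gripper": 255, "offset": [0.001, 0.002, 0.03], "angular": [0, 0, 0]}
    - {"gripper": 255, "offset": [0.001, 0.002, 0.055], "angular": [0, 0, 0]}
    - {"gripper": 255, "offset": [0.001, 0.002, 0.07], "angular": [0, 0, 0]}
    - {"gripper": 255, "offset": [0.001, 0.002, 0.082], "angular": [0, 0, 0]}
    - {"gripper": 255, "offset": [0.001, 0.002, 0.09], "angular": [0, 0, 0]}

```text
t: 5.1
eef_pos: [0.5593, 0.1602, 0.1248]
tool_rot: [-0.001, -0.105, 0.994, 0.0]
contact_force: [0.2, 0.8, 0.7]
gripper_width: 0.001
grasp_force: 0.0
```

>>> drive_tool:
  deltas:
    - {"gripper": 255, "offset": [0, 0, 0.004], "angular": [0, 0, 0]}
    - {"gripper": 255, "offset": [0, 0, 0.008], "angular": [0, 0, 0]}
    - {"gripper": 255, "offset": [0, 0, 0.012], "angular": [0, 0, 0]}
    - {"gripper": 255, "offset": [0, 0, 0.014], "angular": [0, 0, 0]}
    - {"gripper": 255, "offset": [0, 0, 0.015], "angular": [0, 0, 0]}

```text
t: 5.6
eef_pos: [0.5601, 0.1599, 0.1116]
tool_rot: [0.001, -0.104, 0.995, 0.0]
contact_force: [-2.9, -0.3, 13.4]
gripper_width: -0.002
grasp_force: 7.1
```

>>> drive_tool:
  deltas:
    - {"gripper": 255, "offset": [0, 0, 0.001], "angular": [0, 0, 0]}
    - {"gripper": 255, "offset": [0, 0, 0.001], "angular": [0, 0, 0]}
    - {"gripper": 255, "offset": [0, 0, 0.001], "angular": [0, 0, 0]}
    - {"gripper": 255, "offset": [0, 0, 0.001], "angular": [0, 0, 0]}
    - {"gripper": 255, "offset": [0, 0, 0.001], "angular": [0, 0, 0]}

```text
t: 6.1
eef_pos: [0.5601, 0.1599, 0.1116]
tool_rot: [0.001, -0.104, 0.995, 0.0]
contact_force: [-3.5, -0.7, 13.4]
gripper_width: -0.002
grasp_force: 7.1
```

>>> drive_tool:
  deltas:
    - {"gripper": 255, "offset": [0, 0, 0], "angular": [0, 0, 0]}
    - {"gripper": 255, "offset": [0, 0, 0], "angular": [0, 0, 0]}
    - {"gripper": 255, "offset": [0, 0, 0], "angular": [0, 0, 0]}
    - {"gripper": 255, "offset": [0, 0, 0], "angular": [0, 0, 0]}
    - {"gripper": 255, "offset": [0, 0, 0], "angular": [0, 0, 0]}

```text
t: 6.6
eef_pos: [0.5601, 0.1599, 0.1116]
tool_rot: [0.001, -0.104, 0.995, 0.0]
contact_force: [-4.6, -1.6, 14.5]
gripper_width: -0.0
grasp_force: 7.1
```

>>> drive_tool:
  deltas:
    - {"gripper": 255, "offset": [0, 0, 0], "angular": [0, 0, 0]}
    - {"gripper": 255, "offset": [0, 0, 0], "angular": [0, 0, 0]}
    - {"gripper": 255, "offset": [0, 0, 0], "angular": [0, 0, 0]}
    - {"gripper": 255, "offset": [0, 0, 0], "angular": [0, 0, 0]}
    - {"gripper": 255, "offset": [0, 0, 0], "angular": [0, 0, 0]}

```text
t: 7.1
eef_pos: [0.5601, 0.1599, 0.1116]
tool_rot: [0.001, -0.104, 0.995, 0.0]
contact_force: [-3.9, -0.2, 14.8]
gripper_width: 0.002
grasp_force: 7.1
```

>>> drive_tool:
  deltas:
    - {"gripper": 255, "offset": [0, 0, 0], "angular": [0, 0, 0]}
    - {"gripper": 255, "offset": [0, 0, 0], "angular": [0, 0, 0]}
    - {"gripper": 255, "offset": [0, 0, 0], "angular": [0, 0, 0]}
    - {"gripper": 255, "offset": [0, 0, 0], "angular": [0, 0, 0]}
    - {"gripper": 255, "offset": [0, 0, 0], "angular": [0, 0, 0]}

```text
t: 7.6
eef_pos: [0.5601, 0.1599, 0.1116]
tool_rot: [0.001, -0.104, 0.995, 0.0]
contact_force: [-4.1, -1.3, 14.4]
gripper_width: 0.008
grasp_force: 7.1
```

>>> drive_tool:
  deltas:
    - {"gripper": 255, "offset": [0, 0, 0], "angular": [0, 0, 0]}
    - {"gripper": 255, "offset": [0, 0, 0], "angular": [0, 0, 0]}
    - {"gripper": 255, "offset": [0, 0, 0], "angular": [0, 0, 0]}
    - {"gripper": 255, "offset": [0, 0, 0], "angular": [0, 0, 0]}
    - {"gripper": 255, "offset": [0, 0, 0], "angular": [0, 0, 0]}

```text
t: 8.1
eef_pos: [0.5601, 0.1599, 0.1116]
tool_rot: [0.001, -0.104, 0.995, 0.0]
contact_force: [-4.5, -0.6, 14.9]
gripper_width: -0.003
grasp_force: 7.1
```

>>> drive_tool:
  deltas:
    - {"gripper": 255, "offset": [0, 0, 0], "angular": [0, 0, 0]}
    - {"gripper": 255, "offset": [0, 0, 0], "angular": [0, 0, 0]}
    - {"gripper": 255, "offset": [0, 0, 0], "angular": [0, 0, 0]}
    - {"gripper": 255, "offset": [0, 0, 0], "angular": [0, 0, 0]}
    - {"gripper": 255, "offset": [0, 0, 0], "angular": [0, 0, 0]}

```text
t: 8.6
eef_pos: [0.5601, 0.1599, 0.1116]
tool_rot: [0.001, -0.104, 0.995, 0.0]
contact_force: [-4.4, 0.5, 14.7]
gripper_width: -0.007
grasp_force: 7.1
```

>>> drive_tool:
  deltas:
    - {"gripper": 255, "offset": [0, 0, -0.02], "angular": [0, 0, 0]}
    - {"gripper": 255, "offset": [0, 0, -0.06], "angular": [0, 0, 0]}
    - {"gripper": 255, "offset": [0, 0, -0.1], "angular": [0, 0, 0]}
    - {"gripper": 255, "offset": [0, 0.04, -0.105], "angular": [0, 0, 0]}
    - {"gripper": 255, "offset": [0, 0.08, -0.105], "angular": [0, 0, 0]}

```text
t: 9.1
eef_pos: [0.5446, 0.2379, 0.2176]
tool_rot: [0.002, -0.103, 0.995, 0.001]
contact_force: [0.1, 0.9, -0.8]
gripper_width: -0.0
grasp_force: 0.0
```

>>> drive_tool:
  deltas:
    - {"gripper": 255, "offset": [0, 0.038, 0], "angular": [0, 0, 0]}
    - {"gripper": 255, "offset": [0, 0.038, 0.01], "angular": [0, 0, 0]}
    - {"gripper": 255, "offset": [0, 0.038, 0.035], "angular": [0, 0, 0]}
    - {"gripper": 255, "offset": [0, 0.038, 0.055], "angular": [0, 0, 0]}
    - {"gripper": 255, "offset": [0, 0.038, 0.059], "angular": [0, 0, 0]}

```text
t: 9.6
eef_pos: [0.5339, 0.2741, 0.1536]
tool_rot: [-0.002, -0.104, 0.995, -0.001]
contact_force: [-1.0, -0.0, 0.3]
gripper_width: 0.002
grasp_force: 0.0
```

>>> drive_tool:
  deltas:
    - {"gripper": 255, "offset": [0, -0.006, 0], "angular": [0, 0, 0]}
    - {"gripper": 255, "offset": [0, -0.012, 0], "angular": [0, 0, 0]}
    - {"gripper": 255, "offset": [0, -0.018, 0], "angular": [0, 0, 0]}
    - {"gripper": 255, "offset": [0, -0.026, 0], "angular": [0, 0, 0]}
    - {"gripper": 255, "offset": [0, -0.034, 0], "angular": [0, 0, 0]}

```text
t: 10.1
eef_pos: [0.5428, 0.2418, 0.1568]
tool_rot: [0.001, -0.105, 0.995, 0.001]
contact_force: [0.9, 1.7, 1.9]
gripper_width: -0.003
grasp_force: 1.3
```

>>> drive_tool:
  deltas:
    - {"gripper": 255, "offset": [0, -0.008, 0], "angular": [0, 0, 0]}
    - {"gripper": 255, "offset": [0, -0.016, 0], "angular": [0, 0, 0]}
    - {"gripper": 255, "offset": [0, -0.024, 0], "angular": [0, 0, 0]}
    - {"gripper": 255, "offset": [0, -0.03, 0], "angular": [0, 0, 0]}
    - {"gripper": 255, "offset": [0, -0.036, 0], "angular": [0, 0, 0]}

```text
t: 10.6
eef_pos: [0.5499, 0.2062, 0.1559]
tool_rot: [0.0, -0.104, 0.995, 0.0]
contact_force: [-0.1, 3.0, 2.1]
gripper_width: 0.002
grasp_force: 1.3
```

>>> drive_tool:
  deltas:
    - {"gripper": 255, "offset": [0, -0.002, 0], "angular": [0, 0, 0]}
    - {"gripper": 255, "offset": [0, -0.004, 0], "angular": [0, 0, 0]}
    - {"gripper": 255, "offset": [0, -0.006, 0], "angular": [0, 0, 0]}
    - {"gripper": 255, "offset": [0, -0.008, 0], "angular": [0, 0, 0]}
    - {"gripper": 255, "offset": [0, -0.008, 0], "angular": [0, 0, 0]}

```text
t: 11.1
eef_pos: [0.5513, 0.199, 0.1559]
tool_rot: [-0.0, -0.105, 0.995, 0.0]
contact_force: [0.1, 1.5, 2.0]
gripper_width: -0.006
grasp_force: 0.9
```

>>> drive_tool:
  deltas:
    - {"gripper": 255, "offset": [0, -0.002, 0], "angular": [0, 0, 0]}
    - {"gripper": 255, "offset": [0, -0.004, 0], "angular": [0, 0, 0]}
    - {"gripper": 255, "offset": [0, -0.005, 0], "angular": [0, 0, 0]}
    - {"gripper": 255, "offset": [0, -0.005, 0], "angular": [0, 0, 0]}

```text
t: 11.5
eef_pos: [0.5514, 0.1981, 0.156]
tool_rot: [-0.0, -0.106, 0.994, 0.002]
contact_force: [-1.9, 10.5, 1.2]
gripper_width: 0.002
grasp_force: 5.3
```

>>> drive_tool:
  deltas:
    - {"gripper": 255, "offset": [0, -0.001, 0], "angular": [0, 0, 0]}
    - {"gripper": 255, "offset": [0, -0.003, 0], "angular": [0, 0, 0]}
    - {"gripper": 255, "offset": [0, -0.003, 0], "angular": [0, 0, 0]}
    - {"gripper": 255, "offset": [0, -0.003, 0], "angular": [0, 0, 0]}

```text
t: 11.9
eef_pos: [0.5515, 0.1976, 0.1561]
tool_rot: [-0.0, -0.107, 0.994, 0.004]
contact_force: [-4.2, 15.8, 2.1]
gripper_width: -0.001
grasp_force: 7.7
```

Hard against the closed stop. I'll back off, lift and check.

>>> drive_tool:
  deltas:
    - {"gripper": 255, "offset": [0, 0.015, 0], "angular": [0, 0, 0]}
    - {"gripper": 255, "offset": [0, 0.025, -0.02], "angular": [0, 0, 0]}
    - {"gripper": 255, "offset": [0, 0.025, -0.06], "angular": [0, 0, 0]}
    - {"gripper": 255, "offset": [0, 0.025, -0.1], "angular": [0, 0, 0]}
    - {"gripper": 255, "offset": [0, 0.025, -0.1], "angular": [0, 0, 0]}

```text
t: 12.4
eef_pos: [0.5501, 0.2157, 0.2609]
tool_rot: [0.004, -0.104, 0.995, 0.001]
contact_force: [0.4, -0.2, 0.3]
gripper_width: 0.002
grasp_force: 0.0
```

```bash
python3 - <<'E'
from h import *
cv2.imwrite('pics/w3.png',optics.read_camera('wrist')); print(bot.get_obs()['contact_force'])
E
```

```text
[-0.18585613 -0.91465418 -0.66503686]
```

View pics/w3.png

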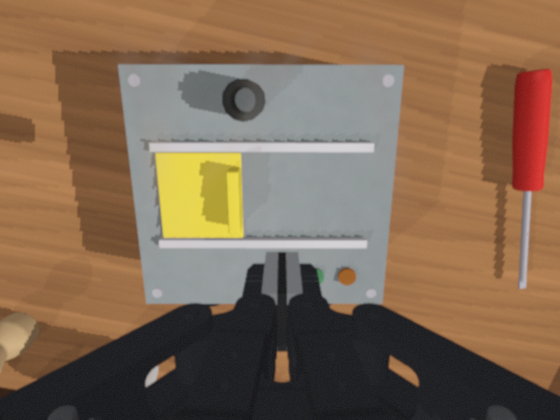

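The shutter's left edge (158,195) is at the rails' closed end, so it is fully closed over the well. The ferrule is undisturbed at (244,99), and the arm is clear.

```bash
python3 -c "
from station import bot
print(bot.hand_in())"
```

```text
the job is handed in; nothing more can be done
None
```

I pushed the yellow shutter fully open, held the extractor's button at its bottom stop for about 3 s, pushed the shutter back to its closed stop, and handed the job in at about 12.5 s; the arm was clear and the ferrule still in place in the last picture, and the hand-in returned no verdict.

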